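Unclip the dust extractor's filter cover and lay it in the rinsing tray

TASK

Take the clip-on filter cover off the sloping face of the bench dust extractor: squeeze its two snap tabs together, draw it down the slope out from under the lip while they are squeezed, and take it away. Lay it flat in the rinsing tray with the tabs on top, setting it down on the tray's floor before you let go rather than dropping it, and do not knock over or push away the cup, the paint bottles and the ceramic rabbit.

Things in the scene. Friction and masses are not known exactly. Their poses are not given: they have to be found in the camera images.
- cover_grip (a point): Point midway between the cover's two snap tabs, 42 mm above its underside (so 42 mm above a floor it lies flat on). Axes: z out of the cover, y from right tab to left tab (the squeezing line), x to its upper edge. Each tab has an upright black plate 34 mm along x, 6 mm thick, 11 to 54 mm above the underside; outer faces at y = +27 and -27 mm, so 54 mm apart, 36 mm when fully squeezed.
- cover: Loose grey filter cover, a plate 150 mm (x) by 130 mm (y) by 10 mm, about 0.25 kg; origin at the middle of its underside, axes as point cover_grip. From the foot of each tab's plate a flat arm, 18 mm wide, its top 17 mm above the underside, runs outwards to a barb (tip at y = +/-73 mm) held in a keeper on the extractor: keep fingertips more than 17 mm above the underside.
- tab_left (a joint): travel of the snap tab at +y towards the middle: 0 m at rest, 0.009 m fully squeezed on its stop; its barb leaves its keeper at about 0.006 m (0.008 m if the cover is off to that side). A spring pushes back with 5 N at rest, 10 N fully squeezed, and returns it when let go.
- tab_right (a joint): the same for the snap tab at -y: 0 m at rest, 0.009 m fully squeezed. Both must be in at once, so the squeeze has to be centred within about 3 mm; keep squeezing and the fingers also hold the cover.
- clip_home (a point): fixed point on the extractor where point cover_grip lies while the cover is clipped on; axes as body extractor.
- extractor: fixed white bench dust extractor, 240 mm deep, 230 mm wide, 165 mm high at its back. Origin on the table below the middle of its face; z up, x towards the back. The face rises towards x at 35 degrees from level; its middle is 95 mm above the table. So the line square to the face leans 35 degrees from vertical, towards -x. The keepers beside the cover stand 26 mm off the face.
- lip (a point): middle of the front edge of the extractor's lip, which overhangs the cover's upper edge by 18 mm with a gap of 13 mm over the face. Between two low rails (2 mm play a side) the unlatched cover must go straight down the slope at least 20 mm (30 is ample) before it can come off square to the face; nothing blocks it down the slope. Axes as body extractor.
- lamp (a point): middle of the lamp bar, 230 mm along the extractor's y, 26 mm wide, 18 mm thick, 345 mm above the table, on rods at its two ends; it stands above the tabs, so that a gripper from straight above meets it, while one that comes square to the face is clear. Axes as body extractor.
- tray: fixed open rinsing tray, 225 mm (x) by 200 mm (y) outside, walls 5 mm thick and 35 mm high; origin under its centre on the table, z up; its floor is 5 mm above the table. The cover fits flat with its sides along the tray's sides.
- cup: red drinking cup, 90 mm wide, 110 mm high; loose bystander, origin under its centre, must be left alone
- paint_a: paint bottle, 38 mm wide, 85 mm high, beside the tray; loose bystander, origin under its centre, must be left alone
- paint_b: paint bottle, 38 mm wide, 85 mm high, beside the tray; loose bystander, origin under its centre, must be left alone
- paint_c: paint bottle, 38 mm wide, 85 mm high, beside the extractor; loose bystander, origin under its centre, must be left alone
- rabbit: white ceramic rabbit bank, 94 mm wide, 130 mm high; loose bystander, origin under its centre, must be left alone
Mind the look-alikes: they are no part of the job. Leave any green look-alike of the cover alone.

How it is judged:
By the outcome, as a careful person would: the job done as asked, in the order asked, and still so for the second after the job is handed in, with the robot touching nothing.
It also fails if it takes over 51 s, if anything falls off the work surface, if the arm or the gripper's body presses on something with over 40 N, if the wrist force passes 120 N, or if a joint passes its speed limit or range.

ROBOT

A 6-joint arm with a two-finger parallel gripper is mounted at the origin on the work surface. World frame = base frame: x ahead of the robot, y to its left, z up, the work surface at z = 0. Lengths are in m, angles in rad, forces in N, time in s.
With the tool pointing down it reaches from about 0.35 to 0.975 m from the base axis. Payload 17.4 kg.
Tool frame: the origin (TCP) lies at the centre of the arm's flange, where the gripper is bolted on; the fingertips stand 173 mm ahead of it and the grasp point (between the pads) lies 155 mm ahead of it (ctrl.hold_point_z is the distance from the TCP to the grasp point, in m); z points along the fingers, y is the line along which they close (so a half turn about z gives the same grasp; the last joint's range is limited). The gripper opens to 85 mm and grips with 20 to 120 N. Pads are 22 mm wide; open, the fingers measure 114 mm over their backs; the gripper's body (76 mm by 85 mm) begins 54 mm behind the grasp point. The pads swing forward as they close: fully open they stand 13 mm farther back than shut.
Start: joints at [1.237, 0.116, 1.442, -0, 1.584, -0.038], TCP at [0.197, 0.646, 0.405] pointing down, gripper open.
Joint ranges: [-2.83, 2.83], [-0.83, 2.19], [0.07, 2.5], [-1.14, 4.28], [0.01, 3], [-2.97, 2.97]. Speed limits (rad/s): [1.89, 1.89, 2.22, 3.14, 3.14, 3.14].

INTERFACE

Orientations are given as a unit quaternion [w, x, y, z].
In Python, from station import ctrl, vision gives the robot as it stands. The module is installed in compiled form; this text tells all that it offers. Calls block until the motion is done:
- ctrl.reach(position, orientation): joint-space move of the TCP to a pose.
- ctrl.line_to(position, rotation=None, max_speed=0.15): straight line of the TCP; rotation=None keeps the orientation; max_speed is the mean speed in m/s.
- ctrl.goto_joints(angles): joint-space move.
- ctrl.set_gripper(opening): opening from 0.0 (shut) to 1.0 (fully open); the grip force is fixed at half the most; returns when the fingers have stopped.
- ctrl.pause(seconds).
- ctrl.solve_ik(position, orientation): joint angles nearest the present ones, or None.
- ctrl.observe(): the state.
- vision.grab_frame(name): name is "scene" or "top" or "wrist"; returns the picture (384x512x3 uint8, red, green, blue); there is no depth.
- vision.camera_params(name): a dict with "intrinsics" (3x3 intrinsics, pixels), "R" (3x3) and "t" (3): a world point X has camera coordinates R X + t. Camera axes: x right, y down, z forward; pixel columns grow to the right and rows downward; lengths in m; the calibration is good to about 2 mm. A picture is of the moment at which its call begins: read the wrist's pose just before it. camera_params takes no time and is no camera call; for the wrist camera it gives the pose at the moment of the call.
A pose or a line that the arm cannot do raises ctrl.PlanningError and nothing moves.
- ctrl.hand_in(): hands the job in; it is judged then, once.
Trained networks look in the newest picture that a camera, given by its name, has taken for a name from the list of things; names that differ only in an ending like _2 or _b are one class to them, and where a whole thing is asked for, a point or a joint stands for the part that bears it (a point fixed in the world has none). Each returns a list of dicts, best first, with "confidence" (0 to 1); they miss things now and then, are a little off and sometimes report something else, mostly with a low value. They report only what shows in the picture. A call takes as long as a camera call. They do not tell look-alikes from the thing itself.
- vision.spot_in(camera, name): "centre" ([row, column] in pixels, amid what is visible of it).
- vision.trace(camera, name): "region" (384x512 bool, what is visible of it) and "centre" ([row, column] in pixels, amid what is visible of it).
- vision.mark_of(camera, name): "centre" ([row, column] in pixels: a listed point, or the origin of a listed thing).
The state is a dict: "t": time; "qpos": joint angles; "joint_vel": joint speeds; "joint_torque": joint torques, N m; "tool_pos": TCP position; "ee_rot": TCP orientation; "contact_force": force on the tool from outside, world axes, zero at the start; "torque": the same for the moment, N m; "opening": opening from 0.0 (shut) to 1.0 (fully open); "finger_force": force on a finger pad.
Only numpy, scipy, OpenCV 4.12 (cv2) and the standard library are available. Lean on these libraries where they do the work, as an engineer would, in place of code of your own. Each camera call takes 0.05 s, during which the arm holds its last target. There are 200 camera calls.

## Working session

There is one attempt and no reset: what is moved stays moved. The work goes in short steps, each a Python script; the robot and the scene stay as the last script left them, time stands still between calls to the robot, and variables do not carry over. Pictures are saved under pics/ and viewed, at most 10 in all, crops included, and the job is handed in when it is done.

```bash
mkdir -p pics; cat > h.py <<'E'
import numpy as np, cv2
from station import ctrl, vision
def save(cam,fn,img=None):
    im=vision.grab_frame(cam); cv2.imwrite('pics/'+fn,im[:,:,::-1]); return im
E
python3 - <<'E'
from h import *
a=save('scene','s0.png');b=save('top','t0.png')
cv2.imwrite('pics/both.png',cv2.resize(np.vstack([a,b]),(450*1,600*1) if 0 else (400,600))[:,:,::-1])
for c in ('scene','top'):
    p=vision.camera_params(c); print(c,p['intrinsics'].round(1).tolist(),p['R'].round(3).tolist(),p['t'].round(3).tolist())
    for n in ['cover_grip','cover','clip_home','lip','lamp','tray','extractor','cup','paint_a','rabbit']:
        print(n,[(np.round(d['centre'],1).tolist(),round(d['confidence'],2)) for d in vision.mark_of(c,n)][:4])
print(ctrl.observe()['t'])
E
```

```text
scene [[382.0, 0.0, 251.9], [0.0, 382.0, 192.9], [0.0, 0.0, 1.0]] [[-0.64, 0.768, 0.005], [0.481, 0.406, -0.777], [-0.599, -0.495, -0.629]] [0.414, -0.085, 1.663]
cover_grip [([149.1, 185.0], 0.95), ([183.8, 228.7], 0.71)]
cover [([191.7, 223.2], 0.65)]
clip_home []
lip [([182.7, 214.4], 0.78)]
lamp [([131.1, 230.0], 0.8), ([283.8, 237.5], 0.26)]
tray [([268.9, 318.2], 0.56)]
extractor [([213.3, 224.9], 0.9)]
cup [([284.0, 238.2], 0.66), ([184.5, 229.1], 0.25)]
paint_a [([290.1, 364.6], 0.82), ([291.1, 281.4], 0.63)]
rabbit [([220.2, 296.8], 0.6)]
top [[373.6, 0.0, 247.9], [0.0, 373.6, 190.4], [0.0, 0.0, 1.0]] [[-0.002, -1.0, -0.016], [-0.997, 0.003, -0.08], [0.08, 0.015, -0.997]] [-0.08, 0.571, 1.494]
cover_grip [([239.6, 385.9], 0.82), ([203.2, 283.8], 0.63)]
cover [([237.3, 386.2], 0.87), ([200.8, 286.8], 0.72)]
clip_home [([205.7, 282.7], 0.74)]
lip [([192.4, 297.4], 0.88), ([212.6, 144.6], 0.23)]
lamp [([203.0, 287.8], 0.56)]
tray [([200.4, 178.5], 0.86)]
extractor [([204.5, 283.4], 0.65)]
cup [([148.4, 220.5], 0.83), ([237.7, 226.0], 0.38)]
paint_a [([162.0, 193.8], 0.65), ([205.7, 142.9], 0.56), ([223.6, 315.1], 0.35)]
rabbit [([149.4, 220.0], 0.74), ([236.9, 226.0], 0.67), ([203.3, 288.4], 0.17)]
1.1
```

View pics/s0.png

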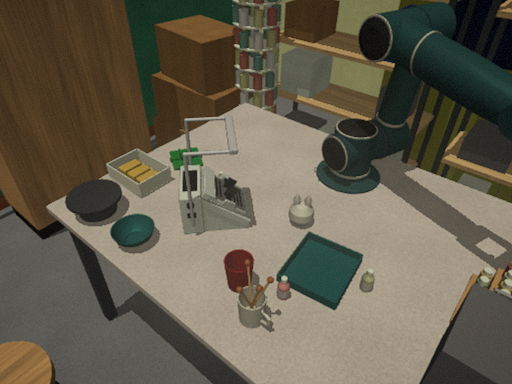

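View pics/t0.png

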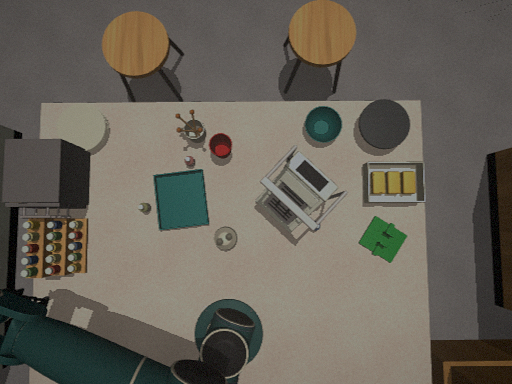

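Candidates for the cover: the one on the extractor at top (283,204) (scene (229,184)), and the green look-alike at top (386,238) (scene (185,158)). The grey one on the sloping face under the lamp is the right one. The paint bottles are at top (190,162), (145,208) and beside the extractor, the tray at (180,200), and the two stools and the bowls don't matter. Next is a close crop to check this, plus coarse triangulation.

```bash
cat >> h.py <<'E'
def ray(P,px):
    K,R,t=P['intrinsics'],P['R'],P['t']
    d=R.T@np.linalg.solve(K,[px[1],px[0],1.]); return -R.T@t,d
def onz(P,px,z):
    o,d=ray(P,px); return o+d*(z-o[2])/d[2]
def tri(obs):
    A=np.zeros((3,3));b=np.zeros(3)
    for P,px in obs:
        o,d=ray(P,px); d=d/np.linalg.norm(d); M=np.eye(3)-np.outer(d,d); A+=M;b+=M@o
    return np.linalg.solve(A,b)
def proj(P,X):
    c=P['R']@np.asarray(X)+P['t']; p=P['intrinsics']@c; return np.array([p[1]/p[2],p[0]/p[2]])
E
python3 - <<'E'
from h import *
from scipy.spatial.transform import Rotation as Ro
a=cv2.imread('pics/s0.png')[110:250,165:345];b=cv2.imread('pics/t0.png')[135:260,230:410]
cv2.imwrite('pics/c0.png',np.vstack([cv2.resize(a,(540,280*1+20)),cv2.resize(b,(540,300))]) if 0 else np.hstack([cv2.resize(a[:,:130],(390,420),interpolation=2),cv2.resize(b[:,:130],(410,394),interpolation=2).repeat(1,0)[:394] if 0 else cv2.resize(b[:,:122],(410,420),interpolation=2)]))
S=vision.camera_params('scene');T=vision.camera_params('top')
for n,s,t,z in [('grip',[183.8,228.7],[203.2,283.8],.129),('lip',[182.7,214.4],[192.4,297.4],.15),('lamp',[131.1,230],[203,287.8],.345),('tray',[268.9,318.2],[200.4,178.5],.0),('extr',[213.3,224.9],[204.5,283.4],0),('clip',None,[205.7,282.7],.129),('cup',[284,238.2],[148.4,220.5],0),('rabbit',[220.2,296.8],[236.9,226],0),('pa',[290.1,364.6],[205.7,142.9],0),('pb',[291.1,281.4],[162,193.8],0),('pc',None,[223.6,315.1],0)]:
    print(n,tri([(S,s),(T,t)]).round(3) if s else '',onz(T,t,z).round(3),onz(S,s,z).round(3) if s else '')
W=vision.camera_params('wrist');o=ctrl.observe()
Rt=Ro.from_quat(np.roll(o['ee_rot'],-1)).as_matrix()
c=-W['R'].T@W['t']; print('cam in tool',(Rt.T@(c-o['tool_pos'])).round(3),(W['R']@Rt).round(3).tolist(),W['intrinsics'][0,0]);print(o)
r=vision.trace('top','lamp'); 
for d in r[:2]:
    m=d['region'].astype(np.uint8); print(d['confidence'],cv2.minAreaRect(cv2.findNonZero(m)),m.sum())
r=vision.trace('top','tray')
for d in r[:2]:
    m=d['region'].astype(np.uint8); q=cv2.boxPoints(cv2.minAreaRect(cv2.findNonZero(m))); print(d['confidence'],[onz(T,[v,u],.03).round(3).tolist() for u,v in q])
E
```

```text
grip [ 0.514 -0.218  0.137] [ 0.514 -0.218  0.129] [ 0.508 -0.227  0.129]
lip [ 0.55  -0.264  0.141] [ 0.553 -0.267  0.15 ] [ 0.556 -0.251  0.15 ]
lamp [ 0.505 -0.213  0.351] [ 0.504 -0.213  0.345] [ 0.498 -0.221  0.345]
tray [0.536 0.197 0.008] [0.532 0.205 0.   ] [0.535 0.188 0.   ]
extr [ 0.519 -0.233 -0.011] [ 0.514 -0.227  0.   ] [ 0.532 -0.23   0.   ]
clip  [ 0.504 -0.214  0.129] 
cup [0.749 0.031 0.003] [0.748 0.033 0.   ] [0.748 0.028 0.   ]
rabbit [0.385 0.005 0.   ] [0.383 0.009 0.   ] [0.387 0.002 0.   ]
pa [0.513 0.347 0.002] [0.511 0.352 0.   ] [0.514 0.344 0.   ]
pb [0.688 0.146 0.005] [0.692 0.144 0.   ] [0.683 0.148 0.   ]
pc  [ 0.436 -0.355  0.   ] 
cam in tool [ 0.08  -0.001  0.031] [[0.0, 1.0, -0.001], [-0.951, -0.0, -0.31], [-0.31, 0.001, 0.951]] 322.4070632856665
{'t': 1.1, 'qpos': array([ 1.23718369e+00,  1.15977531e-01,  1.44156594e+00,  4.68240531e-06,
        1.58404018e+00, -3.77994451e-02]), 'joint_vel': array([-5.57076071e-04, -1.36170212e-04, -4.77447905e-04,  3.32268909e-05,
       -6.26246637e-04,  1.71372823e-04]), 'joint_torque': array([-4.50686557e-04, -7.31738234e+01, -6.32660222e+01,  5.57668966e-05,
        6.73955055e-04, -1.34878412e-06]), 'tool_pos': array([0.19678305, 0.64568178, 0.40473945]), 'ee_rot': array([-1.46995138e-06,  1.47367878e-01,  9.89081750e-01,  4.85440662e-06]), 'contact_force': array([-0.6266452 , -0.91252431, -0.45064492]), 'torque': array([ 0.00472067, -0.00118408, -0.00201497]), 'finger_force': 0.0, 'opening': 1.0019787766299055}
0.64 ((296.9185791015625, 193.708251953125), (72.88530731201172, 68.83969116210938), 42.397438049316406) 3483
0.94 [[0.635, 0.311, 0.03], [0.661, 0.107, 0.03], [0.436, 0.076, 0.03], [0.411, 0.277, 0.03]]
```

View pics/c0.png

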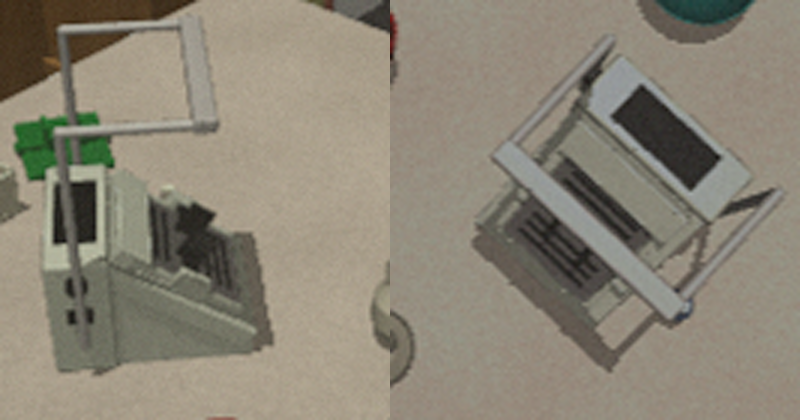

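The crop shows the grey cover with two black tabs on the sloping face at top (283,204), under the lamp bar; the green one lies on the table and isn't it. Extractor yaw comes out around -41° and tray yaw around 8°. I'll move to a view square to the face.

```bash
cat >> h.py <<'E'
from scipy.spatial.transform import Rotation as Ro
s35,c35=np.sin(np.radians(35)),np.cos(np.radians(35))
def axes(yaw):
    x=np.array([np.cos(yaw),np.sin(yaw),0]);y=np.array([-x[1],x[0],0]);z=np.array([0,0,1.])
    return c35*x+s35*z, y, -s35*x+c35*z      # up-slope u, y, normal n
def q(R): return np.roll(Ro.from_matrix(R).as_quat(),1)
def hand(yaw):
    u,y,n=axes(yaw); return q(np.stack([-u,y,-n],1))
def down(yaw): # tool x along -yaw dir, pointing down
    x=np.array([np.cos(yaw),np.sin(yaw),0]);y=np.array([-x[1],x[0],0]);return q(np.stack([-x,y,[0,0,-1.]],1))
E
python3 - <<'E'
from h import *
g=np.array([.511,-.221,.130]);yaw=np.radians(-41.2);u,y,n=axes(yaw)
for d in (0,.1,.15): print(d,ctrl.solve_ik(g+n*(.155+d),hand(yaw)))
w=ctrl.solve_ik([.42,.14,.42],down(np.radians(-10)));print(w)
ctrl.reach([.42,.14,.42],down(np.radians(-10)));print(ctrl.observe()['qpos'].round(2))
ctrl.reach(g+n*.275,hand(yaw))
P=vision.camera_params('wrist');im=save('wrist','w1.png')
o=ctrl.observe();print(o['t'],o['qpos'].round(2),o['tool_pos'],(g+n*.275).round(3))
for nme in ['cover_grip','clip_home','lip','cover','tab_left','tab_right']:
    for f in (vision.mark_of,vision.spot_in): print(nme,[(np.round(d['centre'],1).tolist(),round(d['confidence'],2)) for d in f('wrist',nme)][:3])
print(proj(P,g))
np.savez('w1.npz',**P)
E
```

```text
0 [-0.35424552 -0.40049027  2.18089419 -0.28843145  0.80301003 -1.06435658]
0.1 [-0.29709742 -0.60441037  2.17570189 -0.27936963  1.01964528 -1.0692808 ]
0.15 [-0.26187179 -0.6865556   2.15570827 -0.28409417  1.12753272 -1.06312322]
[ 2.64120030e-01 -4.09937999e-01  1.88688393e+00 -4.44089210e-16
  1.66464672e+00 -1.13214337e+00]
[ 0.27 -0.41  1.89  0.    1.66 -1.13]
4.4583 [-0.28 -0.64  2.17 -0.28  1.06 -1.07] [ 0.39271794 -0.11647539  0.35557017] [ 0.392 -0.117  0.355]
cover_grip [([178.5, 253.1], 0.61)]
cover_grip [([190.5, 15.8], 0.95), ([151.2, 250.6], 0.62)]
clip_home []
clip_home [([232.8, 253.4], 0.78)]
lip [([227.5, 252.1], 0.78), ([101.3, 119.8], 0.64)]
lip [([230.4, 253.1], 0.68)]
cover [([158.8, 251.1], 0.56)]
cover [([195.4, 15.2], 0.75), ([149.6, 254.2], 0.56), ([229.9, 251.9], 0.39)]Traceback (most recent call last):
  File "<stdin>", line 10, in <module>
ValueError: it knows: clip_home, cover, cover_grip, cup, extractor, lamp, lip, paint, rabbit, tray
```

View pics/w1.png

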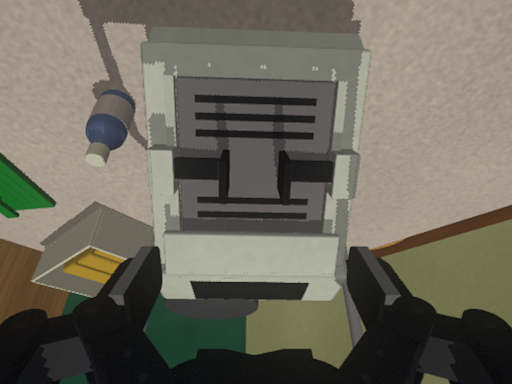

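```bash
python3 - <<'E'
import cv2
a=cv2.imread('pics/w1.png')[60:250,150:350]
a=cv2.convertScaleAbs(cv2.resize(a,None,fx=3,fy=3,interpolation=2),alpha=1.6)
for i in range(0,200,20): cv2.putText(a,str(150+i),(i*3,10),0,.35,(0,0,255)); cv2.line(a,(i*3,12),(i*3,18),(0,0,255))
for i in range(0,190,20): cv2.putText(a,str(60+i),(0,i*3+4),0,.35,(0,0,255))
cv2.imwrite('pics/w1c.png',a)
E
```

```text
(no output)
```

View pics/w1c.png

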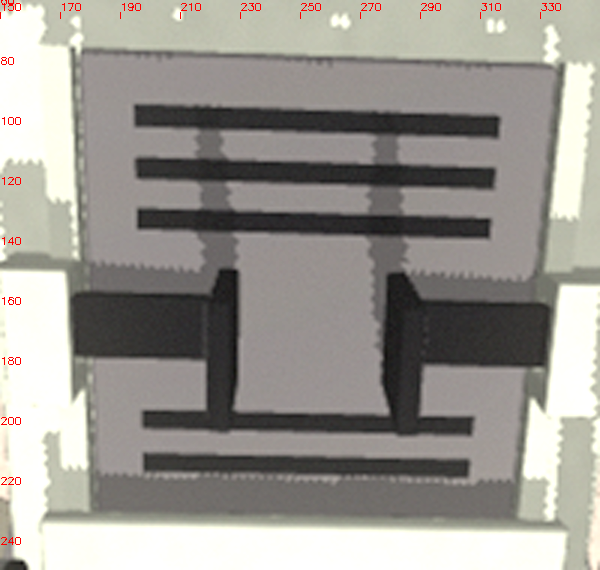

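The view shows the cover's lower corners at (177,77) and (335,81), with the tab plates' outer edges at about 219 and 290 columns, rows 150-204. I'll fit the cover pose to those points.

```bash
python3 - <<'E'
from h import *
from scipy.optimize import least_squares
P=dict(np.load('w1.npz')) if __import__('os').path.exists('w1.npz') else vision.camera_params('wrist')
pts=[((-75,-65,10),82,50),((-75,65,10),554,64),((-17,-27,54),207,295),((17,-27,54),212,430),((-17,-27,11),219,268),((-17,27,11),405,272),((-17,27,54),420,298),((17,27,54),418,434)]
M=np.array([p[0] for p in pts])/1e3; px=np.array([[60+p[2]/3,150+p[1]/3] for p in pts])
def X(p): 
    u,y,n=axes(p[3]); return p[:3]+M@np.stack([u,y,n])-.042*n
f=lambda p:(np.array([proj(P,x) for x in X(p)])-px).ravel()
r=least_squares(f,[.511,-.221,.13,-.72],loss='soft_l1');p=r.x
print(p.round(4),np.degrees(p[3]),'\n',r.fun.reshape(-1,2).round(1).tolist())
f2=lambda a:f([a[0],a[1],.1294,a[2]]);r2=least_squares(f2,[.511,-.221,-.72]);print(r2.x.round(4),np.degrees(r2.x[2]),abs(r2.fun).max())
T=vision.camera_params('top');print('top px',proj(T,p[:3]))
o=ctrl.observe();print(o['t'],o['contact_force'])
E
```

```text
[ 0.5084 -0.2185  0.1247 -0.7516] -43.06556409732366 
 [[0.4, -0.8], [0.1, 0.1], [1.7, 0.3], [-0.7, -1.0], [-0.8, 0.4], [-0.8, 0.1], [2.2, 1.6], [-0.8, -0.5]]
[ 0.5048 -0.2154 -0.7509] -43.02520209851946 2.8466592672650393
top px [204.65239583 283.88222079]
4.8583 [-0.60419716 -0.98119256 -0.55251767]
```

```bash
python3 - <<'E'
from h import *
g=np.array([.5055,-.2160,.1290]);yaw=np.radians(-43.05);u,y,n=axes(yaw);H=hand(yaw)
ctrl.line_to(g+n*(.155+.075),H,max_speed=.12)
ctrl.line_to(g+n*(.155+.004),H,max_speed=.1)
o=ctrl.observe();F0=o['contact_force'];print(o['t'],F0)
ctrl.set_gripper(0.55);o=ctrl.observe();print('pre',o['t'],o['opening'],o['finger_force'],(o['contact_force']-F0)@np.array([u,y,n]).T)
save('wrist','w2.png')
E
```

```text
6.2167 [0.12041736 0.69907186 0.09698585]
pre 6.6833 0.5533103588700671 7.085765451192856 [-1.6454129  -0.46195634  8.40476027]
```

View pics/w2.png

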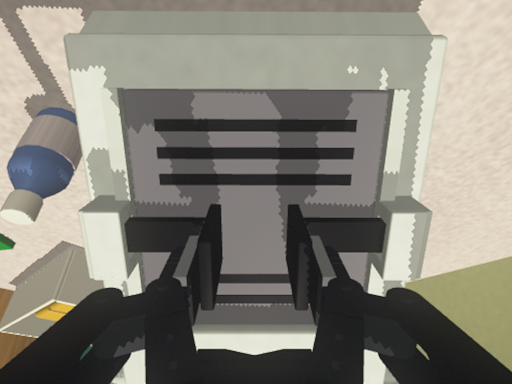

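The fingers hold both plates, the side force is about 0 (so it is centred), and the picture shows them symmetric about the tabs. The 8 N along the normal matches pad friction from the fingers' swing. I'll squeeze fully and slide down the slope.

```bash
python3 - <<'E'
from h import *
g=np.array([.5055,-.2160,.1290]);yaw=np.radians(-43.05);u,y,n=axes(yaw);A=np.array([u,y,n]).T
F=lambda s:(lambda o:print(s,round(o['t'],2),'open mm',round(o['opening']*85,1),round(o['finger_force'],1),(o['contact_force']@A).round(1),((o['tool_pos']-g)@A).round(4)))(ctrl.observe())
ctrl.set_gripper(0.0);F('sq')
p=ctrl.observe()['tool_pos']
for d in (.006,.02,.04):
    ctrl.line_to(p-u*d,max_speed=.05);F(d)
    if np.linalg.norm(ctrl.observe()['contact_force'])>45: print('STOP');break
save('wrist','w3.png')
E
```

```text
sq 7.03 open mm 32.7 57.0 [-9.3  0.5 32.4] [0.0008 0.0004 0.1606]
0.006 7.29 open mm 32.2 64.6 [-9.4  0.5 17.8] [-0.0055  0.0005  0.1609]
0.02 7.72 open mm 31.8 63.2 [-2.2  0.6 10.8] [-0.0194  0.0005  0.161 ]
0.04 8.28 open mm 32.0 63.7 [-1.6  0.2 14.1] [-0.0396  0.0005  0.1609]
```

View pics/w3.png

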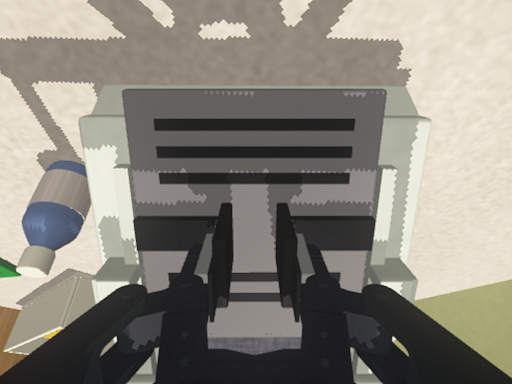

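The cover came with the hand: its lower edge is now past the extractor edge at row ~90 and the barbs are out of the keepers. Next I'll lift it square to the face and carry it over.

```bash
python3 - <<'E'
from h import *
yaw=np.radians(-43.05);u,y,n=axes(yaw);ty=np.radians(8.2)
def F(s):
    o=ctrl.observe();print(s,round(o['t'],2),'mm',round(o['opening']*85,1),round(o['finger_force'],1),o['contact_force'].round(1),o['tool_pos'].round(4),o['qpos'].round(2))
p=ctrl.observe()['tool_pos']
ctrl.line_to(p+n*.13,max_speed=.1);F('lift')
p=ctrl.observe()['tool_pos']
ctrl.line_to(p+[0,.12,.07],max_speed=.15);F('side')
print(ctrl.solve_ik([.536,.194,.40],down(ty)))
ctrl.reach([.536,.194,.40],down(ty));F('over')
ctrl.line_to([.536,.194,.27],max_speed=.12);F('low')
a=save('top','t4.png');b=save('wrist','w4.png')
cv2.imwrite('pics/j4.png',np.hstack([cv2.resize(a[100:300,80:280],(400,400)),cv2.resize(b,(400,400))])[:,:,::-1])
E
```

```text
lift 9.78 mm 32.1 60.2 [-0.4  0.8 -3. ] [ 0.3603 -0.0797  0.344 ] [-0.19 -0.75  2.24 -0.34  1.13 -0.95]
side 10.85 mm 32.0 60.2 [-0.7 -0.1 -3.4] [0.3603 0.04   0.4135] [ 0.19 -0.72  2.12 -0.49  1.38 -0.62]
[ 3.02522631e-01 -1.11745526e-01  1.67727657e+00 -4.44089210e-16
  1.57606161e+00 -1.41139069e+00]
over 11.82 mm 32.1 60.1 [-0.3 -0.4 -2.3] [0.5358 0.1931 0.4001] [ 0.3  -0.11  1.68 -0.    1.58 -1.41]
low 13.05 mm 32.0 60.1 [ 0.   0.5 -3.6] [0.5362 0.1941 0.2709] [ 0.3  -0.04  1.83 -0.    1.36 -1.41]
```

View pics/j4.png

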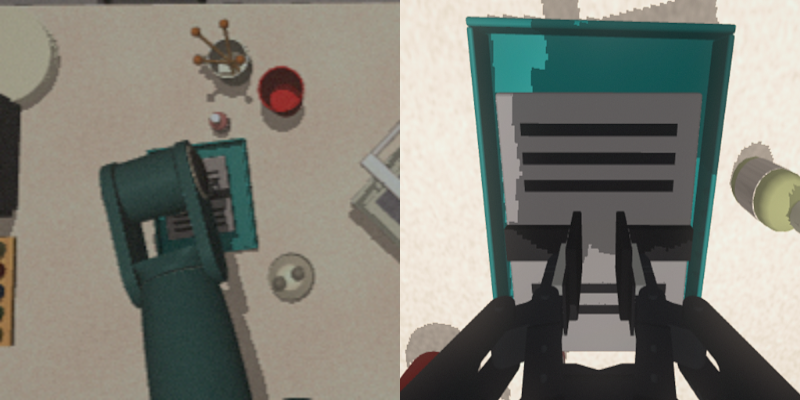

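The cover is held level and parallel to the tray sides, centred laterally, with the bottles clear. I'll lower it until it touches.

```bash
python3 - <<'E'
from h import *
o=ctrl.observe();F0=o['contact_force'][2];z=.222
ctrl.line_to([.536,.194,z],max_speed=.08)
while z>.198:
    o=ctrl.observe();f=o['contact_force'][2]-F0
    print(round(z,4),o['tool_pos'][2].round(4),f.round(1))
    if f>5: break
    z-=.0015; ctrl.line_to([.536,.194,z],max_speed=.02)
ctrl.pause(.2);o=ctrl.observe();print(o['t'],o['contact_force'].round(1),o['torque'].round(2))
E
```

```text
0.222 0.2222 0.3
0.2205 0.2208 0.1
0.219 0.2189 -0.7
0.2175 0.2174 0.5
0.216 0.2159 -0.8
0.2145 0.2144 -0.6
0.213 0.2129 -1.1
0.2115 0.2114 -1.0
0.21 0.2099 -1.4
0.2085 0.2085 -0.1
0.207 0.2084 17.2
16.6 [-7.6 -2.7 15.8] [-0.41  1.36 -0.06]
```

Contact came at the expected height (0.208 m). Releasing and withdrawing.

```bash
python3 - <<'E'
from h import *
ctrl.set_gripper(0.6);ctrl.set_gripper(1.0);o=ctrl.observe();print(o['t'],o['opening'],o['contact_force'].round(1),o['tool_pos'].round(4))
ctrl.line_to([.536,.194,.30],max_speed=.08)
ctrl.reach([.42,.194,.45],down(np.radians(8.2)))
ctrl.pause(.3)
b=save('wrist','w5.png');a=save('scene','s5.png')
c=cv2.imread('pics/s0.png')
cv2.imwrite('pics/j5.png',np.hstack([b,cv2.resize(a[120:340,130:400],(288,384))])[:,:,::-1]);
S=vision.camera_params('scene');print([ (d['centre'],d['confidence']) for n in('cover_grip','cover') for d in vision.mark_of('scene',n)],proj(S,[.536,.194,.047]))
print(ctrl.observe()['t'])
E
```

```text
17.3667 1.0020091614098934 [-0.4  0.5  0.3] [0.536  0.194  0.2071]
[([260.7, 321.4], 0.86), ([148.8, 183.7], 0.85), ([159.2, 185.6], 0.95), ([268.7, 318.1], 0.78)] [260.46426297 321.18758775]
19.9667
```

View pics/j5.png

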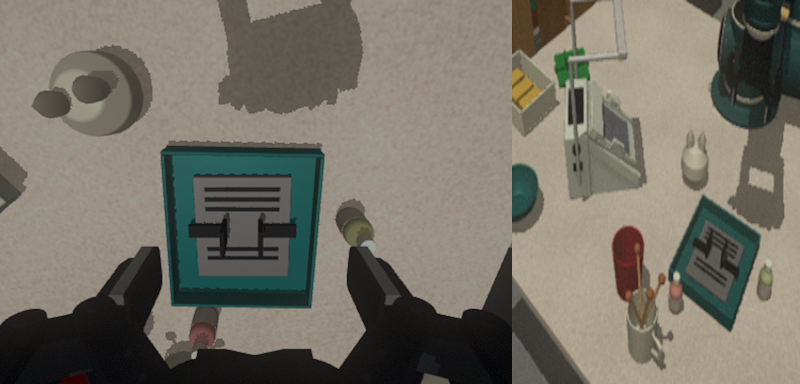

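The cover lies flat in the middle of the tray with the tabs up. The bottles, cup and rabbit are standing where they were, and the gripper is clear.

```bash
python3 -c "
from station import ctrl
print(ctrl.hand_in())"
```

```text
the job is handed in; nothing more can be done
None
```

The filter cover is off the extractor and lying flat in the rinsing tray, tabs up; it was set down before release, the bystanders in the last pictures stand where they were, and the job was handed in at about 20 s.

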